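# Seat the clamp plate on the umbrella stand and index its deck

### The arm

A 6-joint arm with a two-finger parallel gripper is mounted at the origin on the work surface. World frame = base frame: x ahead of the robot, y to its left, z up, the work surface at z = 0. Lengths are in m, angles in rad, forces in N, time in s.
With the tool pointing down it reaches from about 0.35 to 0.975 m from the base axis. Payload 4.9 kg.
Tool frame: the origin (TCP) lies on the mounting face of the last link; the fingertips stand 173 mm ahead of it and the grasp point (between the pads) lies 155 mm ahead of it (tcp_to_grasp is the distance from the TCP to the grasp point, in m); z points along the fingers, y is the line along which they close (so a half turn about z gives the same grasp; the last joint's range is limited). The gripper opens to 85 mm and grips with 20 to 120 N. Pads are 22 mm wide; open, the fingers measure 114 mm over their backs; the gripper's body (76 mm by 85 mm) begins 54 mm behind the grasp point. The pads swing forward as they close: fully open they stand 13 mm farther back than shut.
Start: joints at [1.148, 0.053, 1.613, -0, 1.476, -0.119], TCP at [0.187, 0.596, 0.405] pointing down, gripper open.
Joint ranges: [-3.01, 3.01], [-1.01, 2.22], [0.06, 2.58], [-1.02, 4.17], [0.09, 2.62], [-3.14, 3.14]. Speed limits (rad/s): [2.57, 2.57, 3.14, 3.14, 3.14, 3.14].

### API

Orientations are given as a rotation vector (axis times angle).
In Python, from station import get_obs, get_image, calibration, finish_job, tcp_to_grasp gives the robot as it stands. The module is installed in compiled form; this text tells all that it offers.
- The arm moves only by the tool arm_command, never from a script. Its argument "plan" is a list that holds one entry, the list of rows, each a list of 6 numbers: the shift along the tool's x, y, z in cm, then the turn, a rotation vector about the tool's x, y, z in rad. A call has 1 to 12 rows; each row is the pose to reach, as a shift and turn from the pose commanded when the call began, along the tool's axes at that moment; what a row does not reach only later rows make up. A row lasts 1/12 s, in which the tool goes at most 41.7 mm and 7.16 degrees, less where a joint would pass 70% of its speed; a pose out of reach is approached as far as the arm can. A call with a gripper value outside its range is refused whole. "gripper" is the closure, from -1 (fully open) to 1 (shut), set as the call begins (left out, the last holds). The fingers move at their own pace and stop on an object; "force" is the grip in N (left out, the last holds). Time passes only in rows, so rows that repeat a pose let the fingers close. It gives the time, the measured TCP pose, the force, the opening and the grip force at its end, in the units of the state.
- get_obs(): the state, without advancing time (a new reading comes with each control period).
- get_image(name): name is "side" or "top"; returns (picture, depth): 400x640x3 uint8, blue, green, red; 400x640 float32, m along the optical axis (not along the pixel's ray), 0 where there is no reading.
- calibration(name): a dict with "fx", "fy", "cx", "cy" (pixels), "dist" ([k1, k2, p1, p2, k3] as OpenCV has them; the pictures are not rectified), "pose" (4x4, takes a point from camera to world coordinates). Camera axes: x right, y up, looking along -z (the intrinsics and any distortion apply to the point x, -y, -z); pixel columns grow to the right and rows downward; lengths in m; the calibration is good to about 2 mm. A picture is of the moment at which its call begins. calibration takes no time and is no camera call.
- finish_job(): hands the job in; it is judged then, once.
The state is a dict: "t": time; "q": joint angles; "dq": joint speeds; "effort": joint torques, N m; "tool_pos": TCP position; "tool_rot": TCP orientation; "contact_force": force on the tool from outside, world axes, zero at the start; "wrist_torque": the same for the moment, N m; "opening": finger opening in m; "grip_force": force on a finger pad.
Only numpy, scipy, OpenCV 4.12 (cv2) and the standard library are available. Lean on these libraries where they do the work, as an engineer would, in place of code of your own. Each camera call takes 0.05 s, during which the arm holds its last target. There are 200 camera calls.

### The job

Gently lower the clamp plate that matches the umbrella stand over the two locating pins on its round deck, without dropping it, until it rests flush. The deck must also be turned clockwise (seen from above) until its two rim bumps catch the sprung roller between them and it sits in the detent. Leave the shorter spare plate and everything else on the ledge where it is, and let go at the end.

Things in the scene. Friction and masses are not known exactly. Their poses are not given: they have to be found in the camera images.
- stand: Fixed brushed aluminium plinth of the umbrella stand: disc 200 mm across, 30 mm high; origin at the centre of its underside, on the deck's axis. A block on its rim towards its +x (reaching 128 mm from the axis, 30 mm high) carries the detent roller.
- deck (a joint): Angle of the round deck (rad) about the vertical axis through the stand's origin; grows clockwise seen from above. 0 is the detent (roller between the two bumps). Starts at -1.2 to -0.6, range -1.4 to 0.4. Friction about 0.1 N m; the detent snaps in over the last 0.08 rad with about 0.25 N m. Turn it by the seated plate's handle or by the pins.
- seat (a point): Centre of the deck's top face, 50 mm above the ledge; turns with the deck. Seated, the plate's origin lies here, axes parallel to these: x from thick to thin pin, pins on the -y side. The aluminium deck is 176 mm across, 14 mm thick, with two steel bumps 18 mm apart on its rim at +x and two dark rubber discs on its +y side.
- pin_thick (a point): Centre of the top of the thick steel pin, 16 mm across, standing 31 mm above the deck; at (-52, -26) mm in the seat frame. Its top edge is chamfered 3 mm.
- pin_thin (a point): Centre of the top of the thin steel pin, 10 mm across, standing 31 mm above the deck; at (52, -26) mm in the seat frame. Its top edge is chamfered 3 mm.
- roller (a point): Dark sprung roller, 14 mm across, of the detent, on the stand's rim, 96 mm from the axis towards the stand's +x.
- plate: Matching clamp plate, loose: aluminium, 140 (x) by 86 (y) by 8 mm, 0.3 to 0.5 kg; origin at the centre of its underside. In its middle a handle block 40 mm long (x), 14 mm thick (y), top 50 mm above the underside: grip it across y. Two steel clamp rings (30 mm outside, tops at 30 mm) at (-52, 22) and (52, 22) mm; through holes at (-52, -26) and (52, -26) mm.
- plate_hole_large (a point): centre of the large hole (19 mm across), at the underside of the matching plate; it goes over the thick pin.
- plate_hole_small (a point): centre of the small hole (13 mm across), at the underside of the matching plate; it goes over the thin pin.
- plate_grip (a point): Where to grip the plate: middle of its handle block, 36 mm above the underside.
- spare: Spare clamp plate of another stand, to be left alone: like the matching plate but only 100 mm long (x), its holes and rings at x = -34 and 34 mm, so it does not fit. 86 mm wide, 50 mm high with its handle. Origin at the centre of its underside.
- stapler: Chrome stapler 140 x 36 mm, about 60 mm high; origin at the centre of its underside.
- paperweight: Glass dome paperweight, 70 mm across, 47 mm high; origin under its centre.
- badge: Flat plastic visitor badge, 86 x 56 x 5 mm, with a white clip at its +x end; origin under its centre.
- fob: Steel key fob 45 x 28 x 9 mm with a split ring at its +x end; origin under its centre.
- bottle: Glass water bottle 64 mm across, 220 mm high; origin under its centre.
- pot: Dark steel pen pot, 76 mm across, 100 mm high; origin under its centre.
Things that resemble listed ones, but are neither listed nor needed, are in the scene too. What is shaped like the stand but blue is not meant.

How it is judged:
At the end, for the whole second after the job is handed in: The matching plate lies flush on the deck over both pins (origin within 2 mm in height and 4 mm sideways of the seat point, axes within 0.06 rad, tilt under 0.03 rad), the deck is within 0.06 rad of its detent, and both are at rest (z of plate in the frame of seat between -0.002 and 0.002 m and horizontal distance between plate and seat below 0.004 m and angle between plate's own z axis and vertical below 0.03 rad and angle between the x axis of plate and the x axis of seat, either way round below 0.06 rad and value of joint deck between -0.06 and 0.06 rad and linear speed of plate below 0.01 m/s and velocity of joint deck between -0.05 and 0.05 rad/s); the robot touches nothing.
It fails at once if the spare plate is moved more than 30 mm (distance of spare from where it was at the start of the episode above 0.03 m).
It fails at once if a bystander (stapler, paperweight, badge, key fob, bottle, pen pot) is moved more than 30 mm (distance of any of stapler, paperweight, badge, fob, bottle, pot from where it was at the start of the episode above 0.03 m).
It fails at once if the plate is dropped: it moves faster than 0.35 m/s within 60 mm above its seat (horizontal distance between plate and seat below 0.03 m and z of plate in the frame of seat below 0.06 m and linear speed of plate above 0.35 m/s).
It also fails if it takes over 50 s, if anything falls off the work surface, if the arm or the gripper's body presses on something with over 40 N, if the wrist force passes 120 N, or if a joint passes its speed limit or range.

## Working session

There is one attempt and no reset: what is moved stays moved. The work goes in short steps, Python scripts to look and compute and a tool call to move; the robot and the scene stay as the last step left them, time stands still between calls to the robot, and variables do not carry over. Pictures are saved under pics/ and viewed, at most 10 in all, crops included, and the job is handed in when it is done.

Besides the shell and the picture viewer there is one more tool, called after ">>>" in YAML: its name, and indented under it one key for each argument. arm_command: Moves the arm, as the interface text tells. Its arguments: {"type":"object","properties":{"plan":{"type":"array"},"gripper":{"type":"number"},"force":{"type":"number"}},"required":["plan"]}

```bash
mkdir -p pics; cat > h.py <<'E'
import numpy as np, cv2
from station import *
def save(n):
    im,d=get_image(n); np.savez(f'pics/{n}.npz',im=im,d=d); return im,d
def ray(n,uv):
    c=calibration(n); K=np.array([[c['fx'],0,c['cx']],[0,c['fy'],c['cy']],[0,0,1]])
    p=cv2.undistortPoints(np.array(uv,float).reshape(-1,1,2),K,np.array(c['dist'])).reshape(-1,2)
    T=np.array(c['pose']); d=np.c_[p[:,0],-p[:,1],-np.ones(len(p))]@T[:3,:3].T
    return T[:3,3],d
def plane(n,uv,z):
    o,d=ray(n,uv); return o+d*((z-o[2])/d[:,2])[:,None]
def cloud(n,d):
    v,u=np.mgrid[0:400,0:640]; o,r=ray(n,np.c_[u.ravel(),v.ravel()])
    return (o+r*d.reshape(-1,1)).reshape(400,640,3)
E
python3 - <<'E'
from h import *
for n in('top','side'):
    im,d=save(n); cv2.imwrite(f'pics/{n}0.png',im)
    c=calibration(n); print(n,c['fx'],np.round(c['pose'],3).tolist(),c['dist'])
print(get_obs(), tcp_to_grasp)
E
```

```text
top 447.49365985491073 [[-0.019, 0.99, -0.143, 0.345], [-1.0, -0.019, -0.002, -0.048], [-0.005, 0.143, 0.99, 1.305], [0.0, 0.0, 0.0, 1.0]] [-0.06897506  0.          0.          0.          0.        ]
side 446.72727157005437 [[0.771, 0.328, -0.546, -0.263], [-0.637, 0.391, -0.665, -0.94], [-0.005, 0.86, 0.51, 0.794], [0.0, 0.0, 0.0, 1.0]] [0.0006878 0.        0.        0.        0.       ]
{'t': 0.1, 'q': array([ 1.14799593e+00,  5.33079508e-02,  1.61416489e+00,  2.49763927e-05,
        1.47601487e+00, -1.19000280e-01]), 'dq': array([ 3.02435795e-04, -1.99099162e-03, -3.09645027e-03, -9.37874375e-05,
       -1.32482445e-04, -1.59001810e-03]), 'effort': array([ 5.41888130e-04, -3.94904888e+01, -3.71361065e+01, -7.66657718e-05,
        3.96969772e-03,  1.25004613e-05]), 'tool_pos': array([0.18686394, 0.59615533, 0.40357015]), 'tool_rot': array([-4.75298217e-01, -3.10489152e+00,  2.85724013e-03]), 'contact_force': array([-0.34829397, -0.00343769, -0.23925855]), 'wrist_torque': array([-0.01965726,  0.0537781 ,  0.01550012]), 'grip_force': 0.0, 'opening': 0.08552272018731188} 0.1547
```

View pics/top0.png

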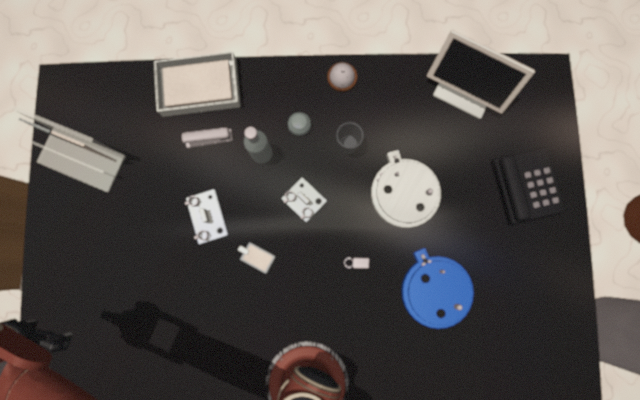

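View pics/side0.png

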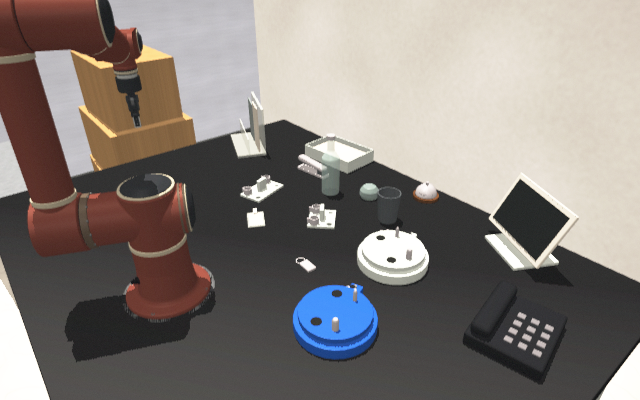

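Both views show the same layout. In the top view, the plate candidates are at (207,217), which looks long, and (303,199), which looks short and is probably the spare. The stand candidates are at (406,192), which is aluminium, and (438,292), which is the blue decoy. I'll check this in one close crop.

```bash
python3 - <<'E'
from h import *
t=np.load('pics/top.npz')['im']; s=np.load('pics/side.npz')['im']
c=lambda im,x,y,w,h,k:cv2.resize(im[y:y+h,x:x+w],(w*k,h*k),interpolation=cv2.INTER_CUBIC)
a=c(t,175,180,80,70,5);b=c(t,365,145,80,70,5)
e=c(t,270,170,80,50,5);f=c(s,353,222,80,50,5)
cv2.imwrite('pics/crop1.png',np.vstack([np.hstack([a,b]),np.hstack([e,f])]))
cl=cloud('top',np.load('pics/top.npz')['d']); hsv=cv2.cvtColor(t,cv2.COLOR_BGR2HSV)
for nm,(x,y,w,h) in dict(A=(175,180,65,70),B=(275,172,58,55),S=(365,145,80,90)).items():
    m=np.zeros((400,640),bool); P=cl[y:y+h,x:x+w]; 
    v=hsv[y:y+h,x:x+w,2]>120; q=P[v]; 
    cnt=max(cv2.findContours(v.astype(np.uint8),0,2)[0],key=cv2.contourArea).reshape(-1,2)+[x,y]
    z=.008 if nm!='S' else .03
    W=plane('top',cnt,z)[:,:2]; r=cv2.minAreaRect((W*1000).astype(np.float32)); print(nm,r,np.percentile(q[:,2],[5,50,95]),np.median(q[:,:2],0))
E
```

```text
A ((477.69696044921875, 290.5865783691406), (145.34803771972656, 97.61101531982422), 16.18482780456543) [-0.00052043  0.00776597  0.04486734] [0.47595795 0.28586614]
B ((522.2586059570312, 2.0550994873046875), (104.98726654052734, 91.33794403076172), 45.232215881347656) [-0.00056807  0.00783419  0.04629586] [0.52092717 0.00189403]
S ((533.0782470703125, -293.9337463378906), (201.7955322265625, 203.5160369873047), 60.7999382019043) [0.02526904 0.04839526 0.05350666] [ 0.53109883 -0.28718216]
```

View pics/crop1.png

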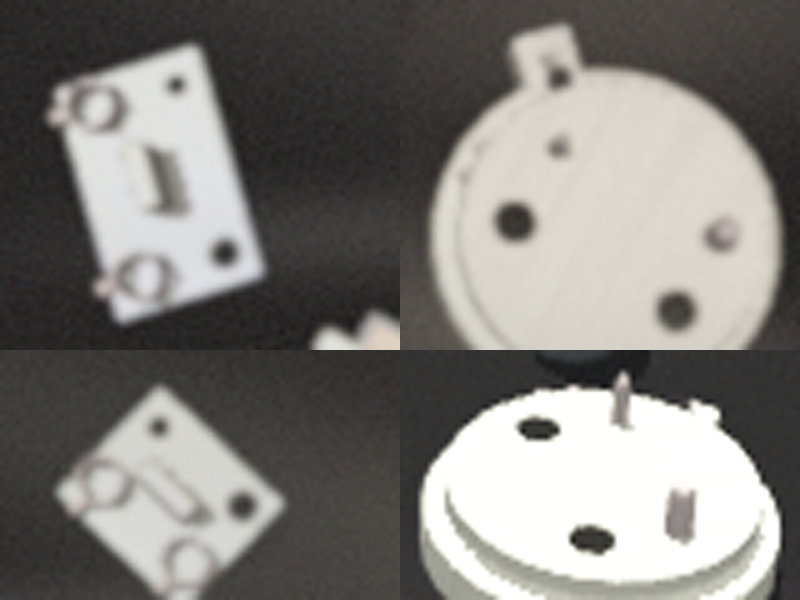

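Plate A at (207,217) is the long one, about 140 mm, so it is the matching plate. Its small hole is at (210,197) and its large hole at (220,230). B at (303,199) is the spare. The aluminium stand has its thin pin at (397,174), thick pin at (429,192), rubber discs at (388,189) and (420,207), and roller at (397,160).

```bash
cat >> h.py <<'E'
def blob(g,u,v,r=6,dark=True):
    g=g.astype(float); y0,x0=int(round(v))-r,int(round(u))-r; p=g[y0:y0+2*r+1,x0:x0+2*r+1]
    b=np.median(p); w=np.clip((b-p) if dark else (p-b),0,None); w[w<.4*w.max()]=0
    yy,xx=np.mgrid[0:2*r+1,0:2*r+1]; return np.array([x0+(w*xx).sum()/w.sum(),y0+(w*yy).sum()/w.sum()])
E
python3 - <<'E'
from h import *
t=np.load('pics/top.npz')['im']; g=cv2.cvtColor(t,6)
hs=blob(g,210.4,196.8,4); hl=blob(g,219.8,230.4,5)
H=plane('top',[hs,hl],.006)[:,:2]
def frame(s,l,off):
    x=(s-l)/np.linalg.norm(s-l); y=np.array([-x[1],x[0]]); return (s+l)/2+off*y, np.arctan2(x[1],x[0]),np.linalg.norm(s-l)
print('plate',H,frame(*H,.026))
D=plane('top',[blob(g,388,189.2,7),blob(g,420.2,207,7)],.05)[:,:2]
print('discs',D,frame(*D,0))
Pp=plane('top',[[396.8,174],[429.4,191.8]],.075)[:,:2]; print('pins',Pp,frame(*Pp,.026))
print('roller',plane('top',[[396.6,160]],.04))
# deck/plinth circle
cl=cloud('top',np.load('pics/top.npz')['d']); P=cl[140:240,360:450].reshape(-1,3)
for lo,hi in((.044,.056),):
    q=P[(P[:,2]>lo)&(P[:,2]<hi)]; h=(q[:,:2]*1000).astype(np.float32); print(len(q),cv2.minEnclosingCircle(h),np.median(q[:,2]))
# plinth outline circle via side/top
m=(g[135:235,360:450]>110).astype(np.uint8); c=max(cv2.findContours(m,0,2)[0],key=cv2.contourArea).reshape(-1,2)+[360,135]
W=plane('top',c,.03)[:,:2]
k=np.ones(len(W),bool)
for _ in range(5):
    A=np.c_[2*W[k],np.ones(k.sum())]; s=np.linalg.lstsq(A,(W[k]**2).sum(1),rcond=None)[0]; r=np.sqrt(s[2]+s[0]**2+s[1]**2); e=np.hypot(*(W-s[:2]).T)-r; k=abs(e)<.004
print('plinth',s[:2],r,k.sum())
# side: pins & holes
s_=np.load('pics/side.npz')['im']
o=353;k=5
px=[[353+(625-400)/5,222+(375-350)/5],[353+(682-400)/5,222+(492-350)/5]]
S=plane('side',px,.081)[:,:2]; print('side pins',S,frame(*S,.026))
dd=[[353+(540-400)/5,222+(429-350)/5],[353+(592-400)/5,222+(539-350)/5]]
print('side discs',plane('side',dd,.05)[:,:2])
# handle top
v=(cl[...,2]>.04)&(cl[...,2]<.06); v[:,:175]=0;v[:,245:]=0;v[:185]=0;v[250:]=0
print('handle',v.sum(),np.median(cl[v],0))
E
```

```text
plate [[0.53569585 0.2791777 ]
 [0.43668704 0.24819627]] (array([0.47842689, 0.28850052]), np.float64(0.30326377542947597), np.float64(0.10374292534656158))
discs [[ 0.54138753 -0.23820936]
 [ 0.48874828 -0.32780221]] (array([ 0.51506791, -0.28300578]), np.float64(1.039590067153115), np.float64(0.10391231752369337))
pins [[ 0.57925654 -0.26222024]
 [ 0.5271257  -0.35127426]] (array([ 0.53075293, -0.29361228]), np.float64(1.041192860393644), np.float64(0.10319031649414236))
roller [[ 0.62714133 -0.2695784   0.04      ]]
2865 ((539.886474609375, -292.0009765625), 94.55488586425781) 0.04946574352822042
plinth [ 0.53317582 -0.29344106] 0.10092538931413764 87
side pins [[ 0.5862262  -0.26388664]
 [ 0.52568481 -0.35780004]] (array([ 0.53410271, -0.29675591]), np.float64(0.9981904714271523), np.float64(0.11173623088701319))
side discs [[ 0.54372438 -0.24061723]
 [ 0.49081371 -0.3291318 ]]
handle 77 [0.4769295  0.28612712 0.04917989]
```

```bash
cat >> h.py <<'E'
from scipy.spatial.transform import Rotation as Ro
def go(x,y,z,yaw):
    """shift (cm) / turn from measured pose so grasp-point is at x,y,z with tool x at yaw, tool down"""
    o=get_obs(); R=Ro.from_rotvec(o['tool_rot']); T=Ro.from_euler('z',yaw)*Ro.from_euler('x',np.pi)
    p=np.array([x,y,z+tcp_to_grasp]); d=R.inv().apply(p-o['tool_pos'])*100
    print('t',round(o['t'],2),'grasp now',np.round(o['tool_pos']-[0,0,tcp_to_grasp],4),'yaw',round(float(np.arctan2(R.as_matrix()[1,0],R.as_matrix()[0,0])),4),'move',np.round(d,2),np.round((R.inv()*T).as_rotvec(),4),'F',np.round(o['contact_force'],1),'open',round(o['opening'],4),'grip',round(o['grip_force'],1))
E
python3 -c "
from h import *
go(.4784,.2885,.13,.303)"
```

```text
t 0.1 grasp now [0.1869 0.5962 0.2489] yaw 2.8378 move [-37.03 -20.61  11.92] [-1.1000e-03  2.3000e-03  2.5348e+00] F [-0.3 -0.  -0.2] open 0.0855 grip 0.0
```

>>> arm_command:
  plan:
    - [[-18,-10,5,0,0,0.7],[-37,-20.6,11.9,0,0.002,1.4],[-37,-20.6,11.9,0,0.002,1.4],[-37,-20.6,11.9,0,0.002,1.4],[-37,-20.6,11.9,0,0.002,1.4],[-37,-20.6,11.9,0,0.002,1.4],[-37,-20.6,11.9,0,0.002,1.4],[-37,-20.6,11.9,0,0.002,1.4],[-37,-20.6,11.9,0,0.002,1.4],[-37,-20.6,11.9,0,0.002,1.4],[-37,-20.6,11.9,0,0.002,1.4],[-37,-20.6,11.9,0,0.002,1.4]]
  gripper: -1

```text
t: 1.1
tool_pos: [0.4801, 0.2857, 0.2833]
tool_rot: [-2.372, -2.057, 0.005]
contact_force: [-0.9, 0.3, -0.2]
opening: 0.0855
grip_force: 0.0
```

```bash
python3 -c "
from h import *
go(.4784,.2885,.13,.303)"
```

```text
t 1.1 grasp now [0.4801 0.2857 0.1286] yaw 1.4286 move [ 0.25 -0.21 -0.13] [-0.0022  0.0034  1.1256] F [-0.9  0.3 -0.2] open 0.0855 grip 0.0
```

>>> arm_command:
  plan:
    - [[0.2,-0.2,0,0,0.002,1.126],[0.2,-0.2,0,0,0.002,1.126],[0.2,-0.2,0,0,0.002,1.126],[0.2,-0.2,0,0,0.002,1.126],[0.2,-0.2,0,0,0.002,1.126],[0.2,-0.2,0,0,0.002,1.126],[0.2,-0.2,0,0,0.002,1.126],[0.2,-0.2,0,0,0.002,1.126],[0.2,-0.2,0,0,0.002,1.126],[0.2,-0.2,0,0,0.002,1.126],[0.2,-0.2,0,0,0.002,1.126]]

```text
t: 2.02
tool_pos: [0.4761, 0.2919, 0.2856]
tool_rot: [-3.099, -0.494, -0.0]
contact_force: [0.0, -0.0, -0.8]
opening: 0.0854
grip_force: 0.0
```

```bash
python3 -c "
from h import *
go(.4784,.2885,.036,.303)
im,d=save('side'); cv2.imwrite('pics/s1.png',cv2.resize(im[130:250,190:350],None,fx=4,fy=4,interpolation=2))"
```

```text
t 2.02 grasp now [0.4761 0.2919 0.1309] yaw 0.3163 move [0.1  0.42 9.49] [-0.003  -0.0007  0.0133] F [ 0.  -0.  -0.8] open 0.0854 grip 0.0
```

View pics/s1.png

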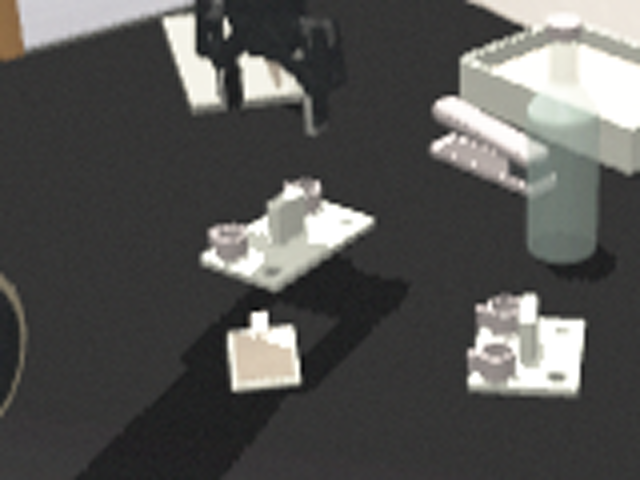

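The gripper is above the plate, with its fingers at crop (230,90) and (315,120) straddling the handle at (288,215). The badge at (262,355) is clear. I'll descend now.

>>> arm_command:
  plan:
    - [[0.1,0.4,2,-0.003,0,0.013],[0.1,0.4,4,-0.003,0,0.013],[0.1,0.4,5,-0.003,0,0.013],[0.1,0.4,5,-0.003,0,0.013],[0.1,0.4,5,-0.003,0,0.013]]

```text
t: 2.48
tool_pos: [0.4786, 0.288, 0.2352]
tool_rot: [3.106, 0.469, -0.001]
contact_force: [-0.1, -0.8, 0.1]
opening: 0.0858
grip_force: 0.0
```

```bash
python3 -c "
from h import *
go(.4784,.2885,.036,.303)"
```

```text
t 2.48 grasp now [0.4786 0.288  0.0805] yaw 0.3 move [ 0.   -0.05  4.45] [ 0.0003  0.0005 -0.003 ] F [-0.1 -0.8  0.1] open 0.0858 grip 0.0
```

>>> arm_command:
  plan:
    - [[0,0,1.5,0,0,0],[0,0,3,0,0,0],[0,0,4.4,0,0,0],[0,0,4.4,0,0,0],[0,0,4.4,0,0,0]]

```text
t: 2.9
tool_pos: [0.4791, 0.2882, 0.1923]
tool_rot: [-3.106, -0.468, -0.002]
contact_force: [-0.2, -0.1, 0.8]
opening: 0.0857
grip_force: 0.0
```

>>> arm_command:
  plan:
    - [[0,0,0,0,0,0],[0,0,0,0,0,0],[0,0,0,0,0,0],[0,0,0,0,0,0],[0,0,0,0,0,0],[0,0,0,0,0,0],[0,0,0,0,0,0],[0,0,0,0,0,0],[0,0,0,0,0,0],[0,0,0,0,0,0]]
  gripper: 1
  force: 60

```text
t: 3.73
tool_pos: [0.4792, 0.288, 0.1922]
tool_rot: [3.106, 0.468, 0.003]
contact_force: [0.1, -2.3, 4.1]
opening: 0.0133
grip_force: 59.6
```

```bash
python3 -c "
from h import *
go(.4784,.2885,.16,.303)"
```

```text
t 3.73 grasp now [0.4792 0.288  0.0375] yaw 0.2989 move [ -0.04  -0.06 -12.25] [ 0.0005 -0.0017 -0.0041] F [ 0.1 -2.3  4.1] open 0.0133 grip 59.6
```

>>> arm_command:
  plan:
    - [[0,0,-1,0,0,0],[0,0,-3,0,0,0],[0,0,-6,0,0,0],[0,0,-9,0,0,0],[0,0,-12,0,0,0],[0,0,-12,0,0,0],[0,0,-12,0,0,0]]

```text
t: 4.32
tool_pos: [0.4789, 0.2882, 0.3131]
tool_rot: [-3.106, -0.468, -0.006]
contact_force: [-0.1, -0.4, -5.4]
opening: 0.0132
grip_force: 58.9
```

```bash
python3 -c "
from h import *
go(.45,.02,.16,.67)
go(.533,-.2935,.16,1.04)"
```

```text
t 4.32 grasp now [0.4789 0.2882 0.1584] yaw 0.2989 move [-10.66  24.78  -0.22] [ 3.000e-04 -4.100e-03 -3.711e-01] F [-0.1 -0.4 -5.4] open 0.0132 grip 58.9
t 4.32 grasp now [0.4789 0.2882 0.1584] yaw 0.2989 move [-11.96  57.18  -0.24] [ 0.0011 -0.0041 -0.7411] F [-0.1 -0.4 -5.4] open 0.0132 grip 58.9
```

>>> arm_command:
  plan:
    - [[-1,2,0,0,-0.004,-0.03],[-3,5,0,0,-0.004,-0.08],[-4.5,8.5,0,0,-0.004,-0.13],[-6,12,0,0,-0.004,-0.18],[-7.5,16,0,0,-0.004,-0.24],[-9,20,0,0,-0.004,-0.3],[-10.5,24,0,0,-0.004,-0.36],[-11,28,0,0,-0.004,-0.42],[-11.3,32,0,0,-0.004,-0.48],[-11.5,36,0,0,-0.004,-0.54],[-11.6,40,0,0,-0.004,-0.6],[-11.7,44,0,0,-0.004,-0.66]]

```text
t: 5.32
tool_pos: [0.4953, -0.1685, 0.3079]
tool_rot: [-2.782, -1.45, 0.009]
contact_force: [0.8, 1.1, -5.1]
opening: 0.0132
grip_force: 59.4
```

```bash
python3 -c "
from h import *
go(.533,-.2935,.16,1.04)"
```

```text
t 5.32 grasp now [ 0.4953 -0.1685  0.1532] yaw 0.961 move [-8.09 10.25 -0.72] [-0.0067  0.003  -0.079 ] F [ 0.8  1.1 -5.1] open 0.0132 grip 59.4
```

>>> arm_command:
  plan:
    - [[-3,3,0,0,0,-0.03],[-5.5,6.5,0,0,0,-0.06],[-7,9,0,0,0,-0.08],[-7.5,10,0,0,0,-0.08],[-7.5,10,0,0,0,-0.08],[-7.5,10,0,0,0,-0.08],[-7.5,10,0,0,0,-0.08]]

```text
t: 5.9
tool_pos: [0.5345, -0.2843, 0.3094]
tool_rot: [-2.724, -1.558, 0.007]
contact_force: [-0.5, 0.3, -4.0]
opening: 0.0131
grip_force: 59.8
```

```bash
python3 - <<'E'
from h import *
go(.533,-.2935,.16,1.04)
im,d=save('side'); cv2.imwrite('pics/s2.png',cv2.resize(im[130:290,330:460],None,fx=4.5,fy=3.7,interpolation=2))
im,d=save('top'); cv2.imwrite('pics/t2.png',cv2.resize(im[130:260,340:480],None,fx=4,fy=4,interpolation=2))
E
```

```text
t 5.9 grasp now [ 0.5345 -0.2843  0.1547] yaw 1.0395 move [-0.87  0.33 -0.53] [-0.0053  0.002  -0.0005] F [-0.5  0.3 -4. ] open 0.0131 grip 59.8
```

View pics/s2.png

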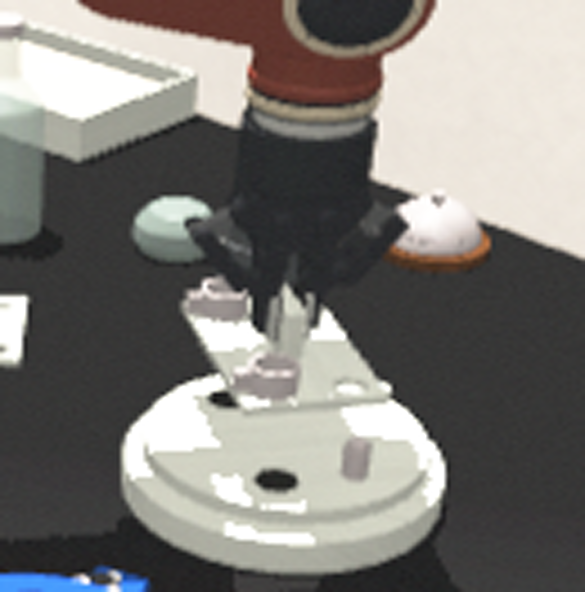

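View pics/t2.png

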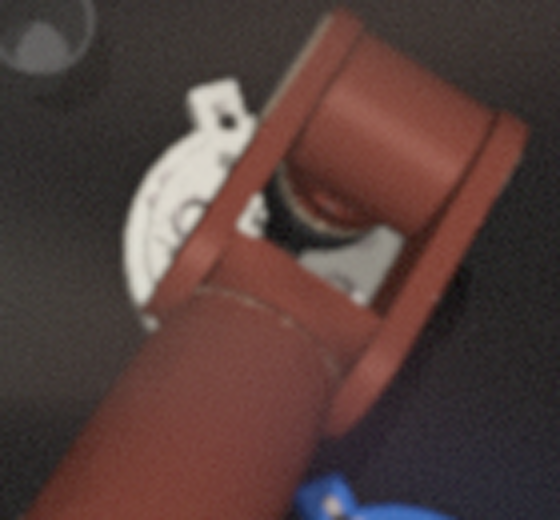

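The plate hangs level. Its large hole is at crop (350,388), on the same side as the thick pin at crop (355,460), and the rings are on the far side as they should be. Next I'll move over the seat and compare the plate with the deck in the side view.

>>> arm_command:
  plan:
    - [[-0.9,0.3,0,-0.005,0.002,0],[-0.9,0.3,0,-0.005,0.002,0],[-0.9,0.3,0,-0.005,0.002,0],[-0.9,0.3,0,-0.005,0.002,0],[-0.9,0.3,0,-0.005,0.002,0]]

```text
t: 6.42
tool_pos: [0.5332, -0.2949, 0.312]
tool_rot: [2.723, 1.557, 0.002]
contact_force: [0.3, -0.3, -4.9]
opening: 0.0131
grip_force: 59.8
```

```bash
python3 - <<'E'
from h import *
go(.533,-.2935,.12,1.04)
old=np.load('pics/side.npz')['im']
im,d=save('side'); g=cv2.cvtColor(im,6); cl=cloud('side',d)
o=get_obs(); p=o['tool_pos']; R=Ro.from_rotvec(o['tool_rot']).as_matrix(); yaw=np.arctan2(R[1,0],R[0,0])
zu=p[2]-tcp_to_grasp-.0375
c,s=np.cos(yaw),np.sin(yaw); M=np.array([[c,-s],[s,c]])
print('expected large hole',p[:2]+M@[-.052,-.026],'corners',(p[:2]+(np.array([[-.07,-.043],[-.07,.043],[.07,-.043]])@M.T)).tolist(),'zu',zu)
# plate top surface points via depth
P=cl[130:290,330:460].reshape(-1,3); q=P[abs(P[:,2]-(zu+.008))<.004]
print(len(q),'z med',np.median(q[:,2]),cv2.minAreaRect((q[:,:2]*1000).astype(np.float32)))
A=np.c_[q,np.ones(len(q))];L=np.linalg.lstsq(np.c_[q[:,:2],np.ones(len(q))],q[:,2],rcond=None)[0];print('slope',L)
cv2.imwrite('pics/s3.png',cv2.resize(im[190:275,350:440],(720,600),interpolation=cv2.INTER_CUBIC))
E
```

```text
t 6.42 grasp now [ 0.5332 -0.2949  0.1573] yaw 1.0388 move [ 0.12 -0.11  3.73] [ 0.0046  0.0008 -0.0012] F [ 0.3 -0.3 -4.9] open 0.0131 grip 59.8
expected large hole [ 0.52927541 -0.35295897] corners [[0.53479652471108, -0.37709436940687463], [0.46067995406632223, -0.3334740306202417], [0.6058063785497847, -0.2564394869619201]] zu 0.11975551419036615
580 z med 0.12748122139859303 ((600.6534423828125, -135.70309448242188), (502.6147155761719, 102.74773406982422), 67.11659240722656)
slope [-0.00282843  0.00176201  0.1295439 ]
```

View pics/s3.png

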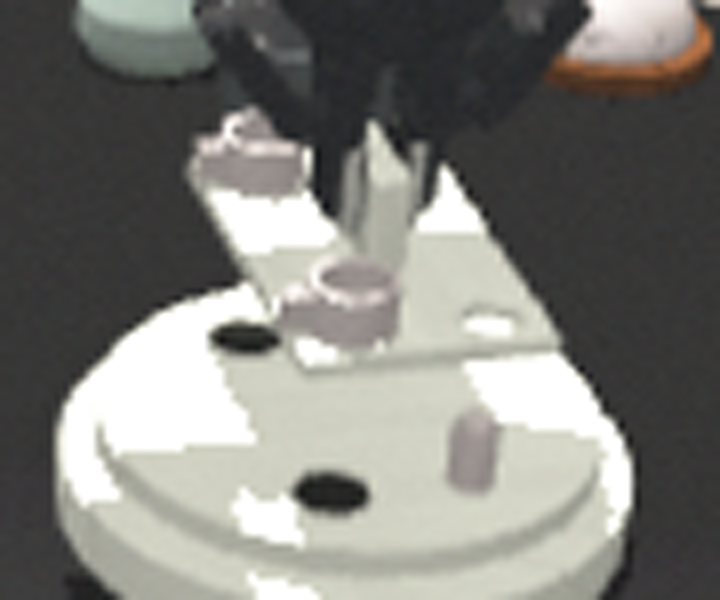

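Level plate in view: large hole at crop (491,321), plate corners at (562,342) and (302,366), near ring top at (357,277). The discs are at (246,338) and (332,493), and the thick pin runs from (475,415) at the top to (471,488) at the base.

```bash
python3 - <<'E'
from h import *
px=lambda a:[[350+(x+.5)/8-.5,190+(y+.5)*85/600-.5] for x,y in a]
zu=.1198
P=lambda a,z:plane('side',px(a),z)[:,:2]
print('hole',P([(491,321)],zu+.008),'exp .5293 -.3530')
print('corners',P([(562,342),(302,366)],zu+.008),'exp .5348 -.3771 / .4607 -.3335')
yaw=1.0388;c,s=np.cos(yaw),np.sin(yaw)
print('ring',P([(357,277)],zu+.03),'exp',np.array([.5332,-.2949])+np.array([[c,-s],[s,c]])@[-.052,.022])
g=cv2.cvtColor(np.load('pics/side.npz')['im'],6); a=px([(246,338),(332,493)])
D=plane('side',[blob(g,*a[0],6),blob(g,*a[1],6)],.05)[:,:2]; m=D.mean(0); x=(D[0]-D[1]);x/=np.linalg.norm(x)
print('discs',D,'hand',P([(246,338),(332,493)],.05),'center',m+.022*np.array([x[1],-x[0]]),np.arctan2(x[1],x[0]))
print('thick pin base',P([(471,484)],.05), 'top',P([(475,416)],.081))
E
```

```text
hole [[ 0.52800244 -0.35497626]] exp .5293 -.3530
corners [[ 0.5351586  -0.37836021]
 [ 0.46012077 -0.33504175]] exp .5348 -.3771 / .4607 -.3335
ring [[ 0.49056193 -0.32842017]] exp [ 0.48786324 -0.32855379]
discs [[ 0.5447626  -0.23605029]
 [ 0.49115955 -0.3272717 ]] hand [[ 0.54346248 -0.23815496]
 [ 0.49136581 -0.32741236]] center [ 0.53692877 -0.29280669] 1.0395333458525366
thick pin base [[ 0.53133198 -0.35360313]] top [[ 0.53118988 -0.35150324]]
```

```bash
python3 -c "
from h import *
go(.5345,-.2932,.123,1.04)"
```

```text
t 6.47 grasp now [ 0.5332 -0.295   0.1573] yaw 1.0388 move [0.22 0.   3.43] [ 0.0044  0.0008 -0.0011] F [ 0.3  0.1 -4.8] open 0.0131 grip 59.8
```

>>> arm_command:
  plan:
    - [[0.2,0,0.8,0.004,0,0],[0.2,0,1.8,0.004,0,0],[0.2,0,2.8,0.004,0,0],[0.2,0,3.4,0.004,0,0],[0.2,0,3.4,0.004,0,0],[0.2,0,3.4,0.004,0,0]]

```text
t: 6.97
tool_pos: [0.5341, -0.2932, 0.2765]
tool_rot: [-2.726, -1.559, 0.003]
contact_force: [-1.2, -0.7, -4.5]
opening: 0.0134
grip_force: 59.6
```

```bash
python3 - <<'E'
from h import *
go(.5345,-.2932,.0875,1.04)
im,d=save('side'); cv2.imwrite('pics/s4.png',cv2.resize(im[195:280,350:440],(720,600),interpolation=cv2.INTER_CUBIC))
E
```

```text
t 6.97 grasp now [ 0.5341 -0.2932  0.1218] yaw 1.0388 move [0.03 0.04 3.43] [-0.002   0.0007 -0.0012] F [-1.2 -0.7 -4.5] open 0.0134 grip 59.6
```

View pics/s4.png

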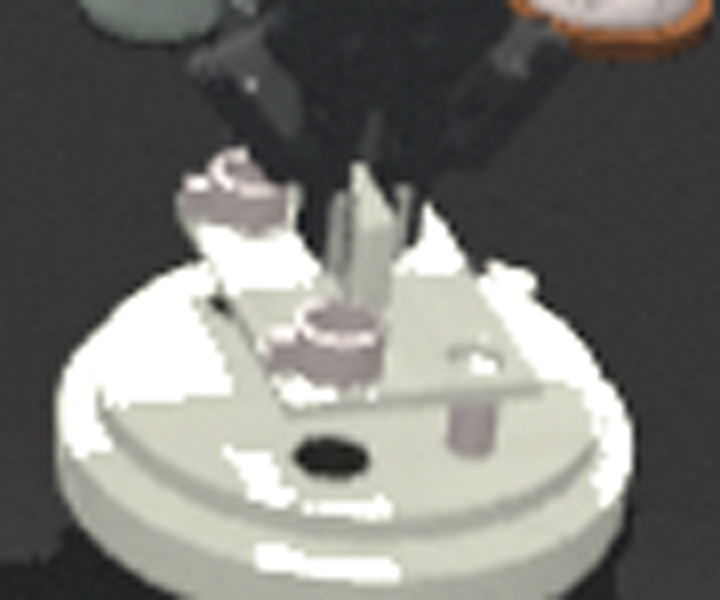

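The large hole at crop (474,360) now lines up above the thick pin at (472,420). I'll lower it slowly and watch the force.

>>> arm_command:
  plan:
    - [[0,0,0.2,-0.002,0,0],[0,0,0.4,-0.002,0,0],[0,0,0.6,-0.002,0,0],[0,0,0.8,-0.002,0,0],[0,0,1,-0.002,0,0],[0,0,1,-0.002,0,0]]

```text
t: 7.52
tool_pos: [0.5342, -0.2933, 0.2672]
tool_rot: [2.726, 1.559, -0.0]
contact_force: [-0.3, 1.3, -5.0]
opening: 0.0132
grip_force: 59.7
```

>>> arm_command:
  plan:
    - [[0,0,0.2,0,0,0],[0,0,0.4,0,0,0],[0,0,0.6,0,0,0],[0,0,0.8,0,0,0],[0,0,1,0,0,0],[0,0,1,0,0,0]]

```text
t: 8.02
tool_pos: [0.5342, -0.2933, 0.2571]
tool_rot: [2.726, 1.559, -0.0]
contact_force: [0.3, -0.2, -4.8]
opening: 0.0129
grip_force: 59.8
```

```bash
python3 -c "
from h import *
go(.5345,-.2932,.0875,1.04)"
```

```text
t 8.02 grasp now [ 0.5342 -0.2933  0.1024] yaw 1.0387 move [0.03 0.02 1.49] [ 0.0012  0.0008 -0.0013] F [ 0.3 -0.2 -4.8] open 0.0129 grip 59.8
```

Underside is at about 65 mm, below the pin tops, with no lateral force, so the pins are in the holes. I'll carry on down.

>>> arm_command:
  plan:
    - [[0,0,0.2,0,0,0],[0,0,0.4,0,0,0],[0,0,0.6,0,0,0],[0,0,0.8,0,0,0],[0,0,1,0,0,0],[0,0,1.2,0,0,0],[0,0,1.3,0,0,0],[0,0,1.3,0,0,0]]

```text
t: 8.68
tool_pos: [0.5343, -0.2934, 0.2444]
tool_rot: [2.726, 1.559, 0.0]
contact_force: [-0.1, 0.4, -4.7]
opening: 0.0131
grip_force: 59.8
```

>>> arm_command:
  plan:
    - [[0,0,0.1,0,0,0],[0,0,0.2,0,0,0],[0,0,0.2,0,0,0],[0,0,0.2,0,0,0]]

```text
t: 9.02
tool_pos: [0.5344, -0.2935, 0.2428]
tool_rot: [2.725, 1.558, 0.001]
contact_force: [0.6, -0.1, -4.5]
opening: 0.0134
grip_force: 59.8
```

```bash
python3 -c "
from h import *
go(.5345,-.2932,.0875,1.04)"
```

```text
t 9.02 grasp now [ 0.5344 -0.2935  0.0881] yaw 1.0388 move [ 0.03 -0.01  0.06] [ 0.0023  0.0009 -0.0012] F [ 0.6 -0.1 -4.5] open 0.0134 grip 59.8
```

>>> arm_command:
  plan:
    - [[0,0,0.1,0,0,0],[0,0,0.1,0,0,0],[0,0,0.1,0,0,0]]

```text
t: 9.27
tool_pos: [0.5346, -0.2936, 0.2423]
tool_rot: [2.725, 1.558, 0.001]
contact_force: [-0.2, 0.1, -2.4]
opening: 0.0135
grip_force: 60.0
```

>>> arm_command:
  plan:
    - [[0,0,0.1,0,0,0],[0,0,0.1,0,0,0],[0,0,0.1,0,0,0]]

```text
t: 9.52
tool_pos: [0.5347, -0.2937, 0.2422]
tool_rot: [2.725, 1.558, 0.001]
contact_force: [-4.1, 1.7, 5.7]
opening: 0.0131
grip_force: 61.3
```

Seated: the force is now pushing up by about 10 N relative to the hanging weight. Next I'll turn the deck clockwise, which is positive about tool z.

>>> arm_command:
  plan:
    - [[0,0,0,0,0,0.03],[0,0,0,0,0,0.08],[0,0,0,0,0,0.14],[0,0,0,0,0,0.2],[0,0,0,0,0,0.26],[0,0,0,0,0,0.32],[0,0,0,0,0,0.38],[0,0,0,0,0,0.44],[0,0,0,0,0,0.49],[0,0,0,0,0,0.53],[0,0,0,0,0,0.55],[0,0,0,0,0,0.55]]

```text
t: 10.52
tool_pos: [0.5349, -0.2939, 0.2422]
tool_rot: [3.044, 0.759, 0.004]
contact_force: [-0.9, 0.3, 6.3]
opening: 0.0131
grip_force: 61.3
```

```bash
python3 -c "
from h import *
go(.5345,-.2932,.0875,.25); print(get_obs()['wrist_torque'])"
```

```text
t 10.52 grasp now [ 0.5349 -0.2939  0.0875] yaw 0.4884 move [-0.01 -0.08 -0.  ] [ 0.0044 -0.0021  0.2384] F [-0.9  0.3  6.3] open 0.0131 grip 61.3
[ 0.35650699  0.40007804 -0.05867812]
```

>>> arm_command:
  plan:
    - [[0,0,0,0,0,0.03],[0,0,0,0,0,0.07],[0,0,0,0,0,0.11],[0,0,0,0,0,0.15],[0,0,0,0,0,0.18],[0,0,0,0,0,0.2],[0,0,0,0,0,0.22],[0,0,0,0,0,0.235],[0,0,0,0,0,0.235],[0,0,0,0,0,0.235]]

```text
t: 11.35
tool_pos: [0.535, -0.2942, 0.2422]
tool_rot: [3.112, 0.396, 0.006]
contact_force: [0.1, -1.5, 5.2]
opening: 0.0133
grip_force: 61.2
```

```bash
python3 - <<'E'
from h import *
go(.5345,-.2932,.0875,.25); print(get_obs()['wrist_torque'])
im,d=save('side'); a=im[195:280,350:440]
im,d=save('top'); b=im[140:225,355:445]
cv2.imwrite('pics/s5.png',np.hstack([cv2.resize(x,(400,400),interpolation=2) for x in (a,b)]))
E
```

```text
t 11.35 grasp now [ 0.535  -0.2942  0.0875] yaw 0.2533 move [-0.03 -0.11 -0.  ] [ 0.0051 -0.0032  0.0033] F [ 0.1 -1.5  5.2] open 0.0133 grip 61.2
[ 0.06610513  0.19105379 -0.24310521]
```

View pics/s5.png

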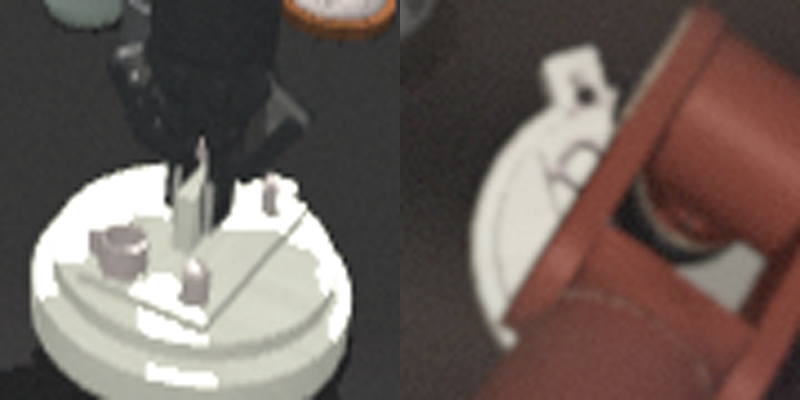

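The plate is seated over both pins, with the thick pin showing through at (195,280) and the thin at (270,193) in the left crop. The roller at (587,93) in the right crop is close to being caught. I'll nudge a little further and watch the torque.

>>> arm_command:
  plan:
    - [[0,0,0,0,0,0.01],[0,0,0,0,0,0.02],[0,0,0,0,0,0.02],[0,0,0,0,0,0.02],[0,0,0,0,0,0.02]]

```text
t: 11.87
tool_pos: [0.535, -0.2941, 0.2422]
tool_rot: [3.115, 0.367, 0.006]
contact_force: [0.3, -2.0, 4.5]
opening: 0.0131
grip_force: 61.2
```

```bash
python3 - <<'E'
from h import *
go(.5345,-.2932,.0875,.25); print(get_obs()['wrist_torque'])
E
```

```text
t 11.87 grasp now [ 0.535  -0.2941  0.0875] yaw 0.2348 move [-0.03 -0.11  0.  ] [ 0.0053 -0.0029 -0.0152] F [ 0.3 -2.   4.5] open 0.0131 grip 61.2
[0.04154658 0.19655575 0.21945223]
```

>>> arm_command:
  plan:
    - [[0,0,0,0,0,0.01],[0,0,0,0,0,0.02],[0,0,0,0,0,0.02],[0,0,0,0,0,0.02],[0,0,0,0,0,0.02]]

```text
t: 12.28
tool_pos: [0.5351, -0.2941, 0.2422]
tool_rot: [3.118, 0.34, 0.005]
contact_force: [-0.4, -2.2, 5.8]
opening: 0.0129
grip_force: 62.0
```

```bash
python3 - <<'E'
from h import *
go(.5345,-.2932,.0875,.25); print(get_obs()['wrist_torque'])
E
```

```text
t 12.28 grasp now [ 0.5351 -0.2941  0.0875] yaw 0.217 move [-0.04 -0.1  -0.  ] [ 0.0057 -0.0026 -0.033 ] F [-0.4 -2.2  5.8] open 0.0129 grip 62.0
[0.06636958 0.13290929 0.9265419 ]
```

The torque changes sign at a yaw of about 0.245, so that is the middle of the detent. I'll back off to it, relax the downward press and release.

>>> arm_command:
  plan:
    - [[0,0,-0.1,0,0,-0.01],[0,0,-0.1,0,0,-0.02],[0,0,-0.1,0,0,-0.028],[0,0,-0.1,0,0,-0.028],[0,0,-0.1,0,0,-0.028]]

```text
t: 12.7
tool_pos: [0.5349, -0.294, 0.2423]
tool_rot: [3.114, 0.378, 0.006]
contact_force: [3.2, -4.6, -0.4]
opening: 0.0132
grip_force: 60.5
```

>>> arm_command:
  plan:
    - [[0,0,0,0,0,0],[0,0,0,0,0,0],[0,0,0,0,0,0],[0,0,0,0,0,0],[0,0,0,0,0,0],[0,0,0,0,0,0],[0,0,0,0,0,0],[0,0,0,0,0,0],[0,0,0,0,0,0],[0,0,0,0,0,0]]
  gripper: -1

```text
t: 13.53
tool_pos: [0.5344, -0.2935, 0.2419]
tool_rot: [3.117, 0.379, 0.002]
contact_force: [-0.6, -0.2, -0.2]
opening: 0.0854
grip_force: 0.0
```

>>> arm_command:
  plan:
    - [[0,0,-1,0,0,0],[0,0,-3,0,0,0],[0,0,-6,0,0,0],[0,0,-9,0,0,0],[0,0,-12,0,0,0],[0,0,-15,0,0,0],[0,0,-15,0,0,0],[0,0,-15,0,0,0]]

```text
t: 14.2
tool_pos: [0.5346, -0.2934, 0.3959]
tool_rot: [3.112, 0.378, 0.01]
contact_force: [-1.1, -0.4, -1.1]
opening: 0.0854
grip_force: 0.0
```

>>> arm_command:
  plan:
    - [[-3,0,0,0,0,0],[-7,0,0,0,0,0],[-11,0,0,0,0,0],[-15,0,0,0,0,0],[-19,0,0,0,0,0],[-19,0,0,0,0,0],[-19,0,0,0,0,0]]

```text
t: 14.78
tool_pos: [0.348, -0.3389, 0.3902]
tool_rot: [3.119, 0.373, 0.001]
contact_force: [-0.1, 0.0, 0.7]
opening: 0.085
grip_force: 0.0
```

```bash
python3 - <<'E'
from h import *
go(.5345,-.2932,.0875,.25)
im,d=save('side'); a=im[195:280,350:440]
im,d=save('top'); b=im[140:225,355:445]
cv2.imwrite('pics/s6.png',np.hstack([cv2.resize(x,(400,400),interpolation=2) for x in (a,b)]))
E
```

```text
t 14.78 grasp now [ 0.348  -0.3389  0.2355] yaw 0.2383 move [19.2  -0.04 14.81] [ 0.0003 -0.0004 -0.0117] F [-0.1  0.   0.7] open 0.085 grip 0.0
```

View pics/s6.png

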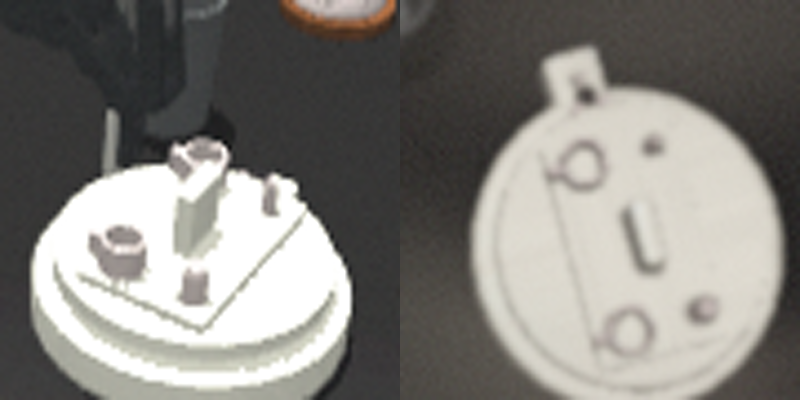

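The plate lies flat over both pins, thin at (653,146) and thick at (703,310) in the right crop, with the roller at (587,93) and the gripper clear. One numeric check before I hand it in.

```bash
python3 - <<'E'
from h import *
px=lambda a:[[355+(x-400+.5)*90/400-.5,140+(y+.5)*85/400-.5] for x,y in a]
P=plane('top',px([(653,144),(703,309)]),.075)[:,:2]; x=P[0]-P[1]; print('pin yaw',np.arctan2(x[1],x[0]),np.linalg.norm(x))
P=plane('top',px([(583,167),(631,332)]),.08)[:,:2]; x=P[0]-P[1]; print('ring yaw',np.arctan2(x[1],x[0]))
cl=cloud('top',np.load('pics/top.npz')['d'])
for q in [(610,230),(675,200),(690,260),(590,215),(500,250)]:
    u,v=np.round(px([q])[0]).astype(int); print(q,np.median(cl[v-1:v+2,u-1:u+2,2]).round(4))
E
```

```text
pin yaw 0.2607039082889684 0.10311187144037266
ring yaw 0.2539123537412992
(610, 230) 0.0571
(675, 200) 0.058
(690, 260) 0.0577
(590, 215) 0.0579
(500, 250) 0.0472
```

```bash
python3 -c "
from station import *
print(finish_job())"
```

```text
the job is handed in; nothing more can be done
None
```

The job is handed in, verdict not shown: the matching plate is on both pins with its top at 58 mm (flush), the deck is in its detent to within about 0.02 rad, and the gripper is open and clear; I handled nothing else.

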